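# Press a drill bush home in a wooden drilling jig and hold the press down

## Task

Slide the wooden drilling jig along the plywood until the brass bush that still stands proud is centred under the ram of the green arbor press. Then pull the press's red-knobbed lever down so that the ram pushes the bush fully home, its flange down on the wood. Finish still holding the lever down with a firm, steady pull of about 18 N at the knob (never more than 35 N), so that the ram keeps bearing on the seated bush; leave the tin, sanding block and screwdriver where they are.

Things in the scene. Friction and masses are not known exactly. Their poses are not given: they have to be found in the camera images.
- press: Green bench arbor press, fixed, in a plywood work support: plywood, press bed and steel anvil plate are one level, 30 mm above the bench. Origin on the bench below the ram's axis; -x points out of its open front, +y left seen from there. Plywood x -270..140, y -190..190 mm; column face at x 65; head x -46..140, y -31..31 (spring cup to y 54), 110 to 192 mm above the bench.
- ram: Vertical 22 mm square steel ram in the press's head, ending in a round foot 24 mm in diameter. Origin: centre of the foot's lower face, 79 mm above the bench (49 mm above the bed) at rest. It goes down 25 mm per rad of lever; a spring brings it back up.
- lever_axis (a point): Point on the lever's axis in the plane of the knob's arc: in the press frame x 30, y -95 mm, 150 mm above the bench. The axis runs along the press's y. The hub (38 mm diameter) is here.
- lever_knob (a point): Centre of the red ball knob, 34 mm diameter, on the end of a 14 mm round lever bar, 190 mm from point lever_axis and on its press -x side. At rest the bar leans up 0.873 rad (50 degrees): knob 122 mm to -x of the axis and 146 mm above it. It can be pinched from above, fingers closing along the press's y; the ball turns between the fingers.
- lever (a joint): Lever angle, rad: 0 at rest, grows as the knob is pulled down (level at 0.873, limit 1.1). Spring return: about 3 N to start and 5.5 N near level at the knob. The ram meets the bush at about 0.4 rad (to 0.08 more); bush home, lever hard at 0.80 to 0.83. Ram force is about 7.6 times the pull at the knob (along its arc) beyond the spring's; driving the bush takes about 40 N of it, 11 N at the knob.
- jig: Loose beech drilling jig, about 0.33 kg: a board 180 (its x) x 50 (its y) x 25 mm lying on the plywood. Origin: centre of its underside. Two brass flanged bushes in it: one already seated at x -10 mm (flange 30 mm diameter, 4 mm thick, down on the wood), and the one to press, at x +60 mm, 30 mm from the end that points to the press.
- bush_top (a point): Centre of the top face of the bush to be pressed in (brass, flange 30 mm diameter, 4 mm thick; shank 22 mm diameter). It is 37 to 39 mm above the jig's underside at the start and 29 mm when home.
- bush (a joint): How far the bush has been pushed in, m: 0 to 0.002 at the start, 0.010 when the flange is down on the wood. It stays where it is pushed to.
- wax_tin: Yellow wax tin, 60 mm diameter, 45 mm high, standing on the plywood; leave alone. Origin: centre of its underside.
- sanding_block: Cork sanding block 90 x 47 x 28 mm on the plywood; leave alone. Origin: centre of its underside.
- screwdriver: Screwdriver lying on the bench beside the support; leave alone.

How it is judged (in metres and radians):
On the way, in this order (a step that is already met when the one before it is completed fails the run):
1. the proud bush stands under the ram, its centre within 6 mm of the ram's axis, not yet pressed in (horizontal distance between bush_top and ram below 0.006 m and value of joint bush below 0.004 m and angle between jig's own z axis and vertical below 0.05 rad), for 0.2 s.
2. the ram has pushed the bush home (within 1 mm) and bears on it (value of joint bush above 0.009 m and contact force between ram and jig above 20 N and horizontal distance between bush_top and ram below 0.006 m), for 0.2 s.
At the end, for the whole second after the job is handed in: For the whole last second: the bush is home within 1 mm and within 6 mm of the ram's axis, the jig lies flat and still, and the lever is held down and still so that the ram presses on the bush with 30 to 250 N (about 10 to 35 N at the knob) (value of joint bush above 0.009 m and horizontal distance between bush_top and ram below 0.006 m and contact force between ram and jig between 30 and 250 N and value of joint lever above 0.7 rad and velocity of joint lever between -0.05 and 0.05 rad/s and angle between jig's own z axis and vertical below 0.05 rad and linear speed of jig below 0.01 m/s); the arm keeps its last pose, push and grip.
It fails at once if the press is forced: more than 250 N (well over 35 N at the knob) between ram and jig (contact force between ram and jig above 250 N).
It fails at once if the wax tin is moved by more than 30 mm (distance of wax_tin from where it was at the start of the episode above 0.03 m).
It fails at once if the sanding block is moved by more than 30 mm (distance of sanding_block from where it was at the start of the episode above 0.03 m).
It fails at once if the screwdriver is moved by more than 30 mm (distance of screwdriver from where it was at the start of the episode above 0.03 m).
It also fails if it takes over 64 s, if anything falls off the work surface, if the arm or the gripper's body presses on something with over 40 N, if the wrist force passes 120 N, or if a joint passes its speed limit or range.

## Robot

A 6-joint arm with a two-finger parallel gripper is mounted at the origin on the work surface. World frame = base frame: x ahead of the robot, y to its left, z up, the work surface at z = 0. Lengths are in mm, angles in rad, forces in N, time in s.
With the tool pointing down it reaches from about 300 to 775 mm from the base axis. Payload 14.6 kg.
Tool frame: the origin (TCP) lies between the finger pads; the fingertips stand ahead of it and the grasp point (between the pads) lies 11 mm behind it (manip.finger_overhang is the z of the fingertips in the tool frame, in mm); z points along the fingers, y is the line along which they close (so a half turn about z gives the same grasp; the last joint's range is limited). The gripper opens to 94 mm and grips with 3 to 60 N. Pads are 16 mm wide; open, the fingers measure 119 mm over their backs; the gripper's body (75 mm by 177 mm) begins 78 mm behind the grasp point.
Start: joints at [-1.218, 0.3, 1.521, -0, 1.321, -0.067], TCP at [224.16, -502.237, 213.446] pointing down, gripper open.
Joint ranges: [-3.03, 3.03], [-0.79, 2.21], [0.23, 2.52], [-1.04, 4.18], [0, 3.07], [-2.55, 2.55]. Speed limits (rad/s): [2.22, 2.22, 2.57, 3.14, 3.14, 3.14].

## Interface

Orientations are given as [roll, pitch, yaw] about the fixed x, y, z axes, in that order (R = Rz(yaw) Ry(pitch) Rx(roll)).
In Python, from cell import manip gives the robot as it stands.
- The arm moves only by the tool jog_arm, never from a script. Its argument "series" is a list of rows, each a list of 7 numbers: the shift along the world's x, y, z as a fraction of full scale, then the turn, a rotation vector about the world's x, y, z as a fraction of full scale, then the closure, from 0 (fully open) to 1 (shut). In form: [[dx, dy, dz, wx, wy, wz, fingers], ...]. A call has 1 to 8 rows; each row is the pose to reach, as a shift and turn from the pose commanded when the call began; what a row does not reach only later rows make up. Full scale, the value 1, is 120 mm for a shift and 90 degrees for a turn. A row lasts 1/12 s, in which the tool goes at most 41.7 mm and 7.16 degrees, less where a joint would pass 70% of its speed; a pose out of reach is approached as far as the arm can. A call with a number of a shift or a turn outside -1 to 1 is refused whole. A call with a gripper value outside its range is refused whole. The fingers move at their own pace and stop on an object; "grip_force" is the grip in N (left out, the last holds). Time passes only in rows, so rows that repeat a pose let the fingers close. It gives the time, the measured TCP pose, the force, the opening and the grip force at its end, in the units of the state.
- manip.read_state(): the state, without advancing time (a new reading comes with each control period).
- manip.camera(name): name is "scene" or "top"; returns a dict with "frame" (384x512x3 uint8, red, green, blue), "vfov" (degrees; the focal length in pixels is half the picture's height over the tangent of half this angle, whatever the lens; pixels are square), "cx", "cy" (the principal point, pixels), "R" (3x3) and "t" (3): a world point X has camera coordinates R X + t. Camera axes: x right, y down, z forward; pixel columns grow to the right and rows downward; lengths in mm; the calibration is good to about 2 mm. A picture is of the moment at which its call begins. There is no depth.
- manip.sign_off(): hands the job in; it is judged then, once.
The state is a dict: "clock": time; "joints": joint angles; "qd": joint speeds; "effort": joint torques, N m; "eef_pos": TCP position; "eef_rot": TCP orientation; "wrist_force": force on the tool from outside, world axes, zero at the start; "moment": the same for the moment, N m; "finger_gap": finger opening in mm; "finger_force": force on a finger pad.
Only numpy, scipy, OpenCV 4.12 (cv2) and the standard library are available. Lean on these libraries where they do the work, as an engineer would, in place of code of your own. Each camera call takes 0.05 s, during which the arm holds its last target. There are 200 camera calls.

## Working session

There is one attempt and no reset: what is moved stays moved. The work goes in short steps, Python scripts to look and compute and a tool call to move; the robot and the scene stay as the last step left them, time stands still between calls to the robot, and variables do not carry over. Pictures are saved under pics/ and viewed, at most 10 in all, crops included, and the job is handed in when it is done.

Besides the shell and the picture viewer there is one more tool, called after "Call:" as name(argument=value, ...), one argument or row to a line, values as JSON. jog_arm: Moves the arm, as the interface text tells. Its arguments: {"type":"object","properties":{"series":{"type":"array"},"grip_force":{"type":"number"}},"required":["series"]}

```bash
mkdir -p pics; cat > h.py <<'E'
import numpy as np,cv2
from cell import manip
def f(c): return c["frame"].shape[0]/2/np.tan(np.radians(c["vfov"])/2)
def ray(c,u,v):
    R=np.array(c["R"]);t=np.array(c["t"]);d=R.T@np.array([(u-c["cx"])/f(c),(v-c["cy"])/f(c),1]);return -R.T@t,d
def onz(c,u,v,z):
    o,d=ray(c,u,v);return o+d*(z-o[2])/d[2]
def proj(c,X):
    p=np.array(c["R"])@np.array(X)+np.array(c["t"]);return p[:2]/p[2]*f(c)+[c["cx"],c["cy"]]
def tri(c1,p1,c2,p2):
    A=[];b=[]
    for c,p in((c1,p1),(c2,p2)):
        o,d=ray(c,*p);d/=np.linalg.norm(d);M=np.eye(3)-np.outer(d,d);A.append(M);b.append(M@o)
    return np.linalg.solve(A[0]+A[1],b[0]+b[1])
def snap(n,tag):
    c=manip.camera(n);np.save(f"pics/{tag}.npy",c,allow_pickle=True)
    cv2.imwrite(f"pics/{tag}.png",cv2.cvtColor(c["frame"],cv2.COLOR_RGB2BGR));return c
def load(tag): return np.load(f"pics/{tag}.npy",allow_pickle=True).item()
E
python3 - <<'E'
from h import *
for n in("scene","top"):
    c=snap(n,n+"0");print(n,c["vfov"],c["cx"],c["cy"],np.round(c["R"],3).tolist(),np.round(c["t"],1))
print(manip.read_state(),manip.finger_overhang)
E
```

```text
scene 52.702643886550135 254.59576176917238 190.09175165545315 [[-0.383, 0.924, -0.009], [0.686, 0.278, -0.672], [-0.619, -0.264, -0.74]] [ 318.1 -239.8 1410.3]
top 46.18188428508082 253.7603269387913 186.91649716699393 [[-0.024, -0.999, 0.024], [-0.99, 0.02, -0.138], [0.138, -0.027, -0.99]] [-100.1  567.2 1290.1]
{'clock': 0.1, 'joints': array([-1.21758734e+00,  3.00401167e-01,  1.52154814e+00,  2.07967498e-06,
        1.32062917e+00, -6.66048011e-02]), 'qd': array([-0.00014275,  0.0005698 , -0.00147299, -0.00214764,  0.0012609 ,
        0.00115969]), 'effort': array([-4.18286054e-04, -5.32650733e+01, -3.53285694e+01,  7.08905957e-02,
        2.34738778e-02, -6.66211849e-05]), 'eef_pos': array([ 224.09345327, -502.03476695,  212.9386017 ]), 'eef_rot': array([-3.14060915e+00, -6.76217425e-05,  4.19813234e-01]), 'wrist_force': array([-0.64660339, -0.02586249, -0.20455169]), 'moment': array([ 0.0321422 , -0.01114186, -0.03207795]), 'finger_force': 0.0, 'finger_gap': 94.34415520602134} 8.0
```

View pics/scene0.png

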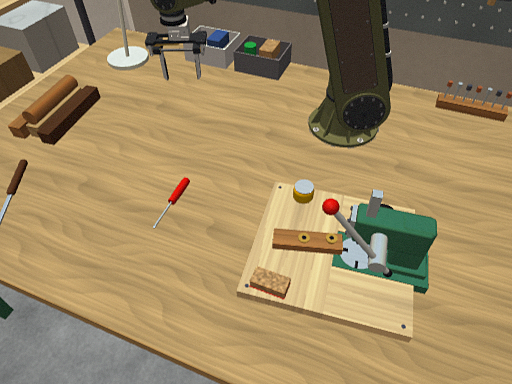

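View pics/top0.png

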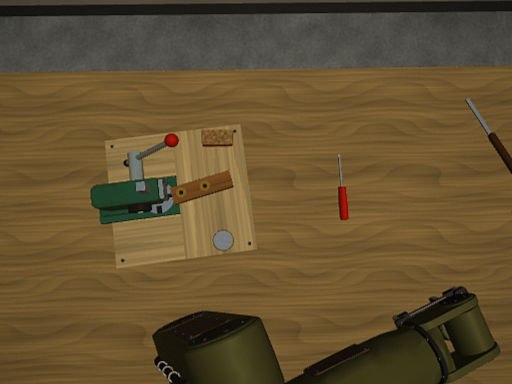

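The scene view shows the knob at (331,206), jig bushes at about (304,238) and (331,239), the tin at (303,190) and the block at (270,283). In the top view the plywood corners are near (105,140), (240,125), (256,249) and (117,268), the knob is at (171,140), the bushes are at (205,185) and (180,192), and the tin is at (223,240).

```bash
python3 - <<'E'
from h import *
T=load("top0");S=load("scene0")
def cents(c,lo,hi,box,amin=15):
    u0,v0,u1,v1=box;h=cv2.cvtColor(c["frame"],cv2.COLOR_RGB2HSV)[v0:v1,u0:u1]
    m=cv2.inRange(h,lo,hi);n,l,s,ce=cv2.connectedComponentsWithStats(m)
    return [(s[i,4],np.round(ce[i]+[u0,v0],1).tolist()) for i in range(1,n) if s[i,4]>=amin]
kt=cents(T,(0,180,90),(6,255,255),(155,125,190,155));ks=cents(S,(0,180,90),(6,255,255),(315,190,345,220))
print(kt,ks); 
if kt and ks: print("knob",tri(T,max(kt)[1],S,max(ks)[1]))
# plywood
g=cv2.cvtColor(T["frame"],cv2.COLOR_RGB2HSV)
for p in((215,160),(150,240),(60,200),(280,150),(205,178),(190,189),(205,185),(180,192),(221,183)):print(p,g[p[1],p[0]])
for tag,c,b in(("top",T,(90,110,270,280)),("scene",S,(230,170,430,340))):
    u0,v0,u1,v1=b;k=cv2.resize(c["frame"][v0:v1,u0:u1],None,fx=4,fy=4,interpolation=cv2.INTER_CUBIC)[:600,:800]
    cv2.imwrite(f"pics/{tag}z.png",k[:,:,::-1])
# screws at corners as dark dots
E
```

```text
[(np.int32(126), [171.3, 139.5])] [(np.int32(193), [330.5, 206.0])]
knob [648.6372153   89.86760229 295.80343865]
(215, 160) [ 19 127 143]
(150, 240) [ 20 129 148]
(60, 200) [ 19 156 116]
(280, 150) [ 18 150 126]
(205, 178) [ 15 193 116]
(190, 189) [ 14 185 106]
(205, 185) [150  45  17]
(180, 192) [120  32  16]
(221, 183) [ 14 186 100]
```

View pics/topz.png

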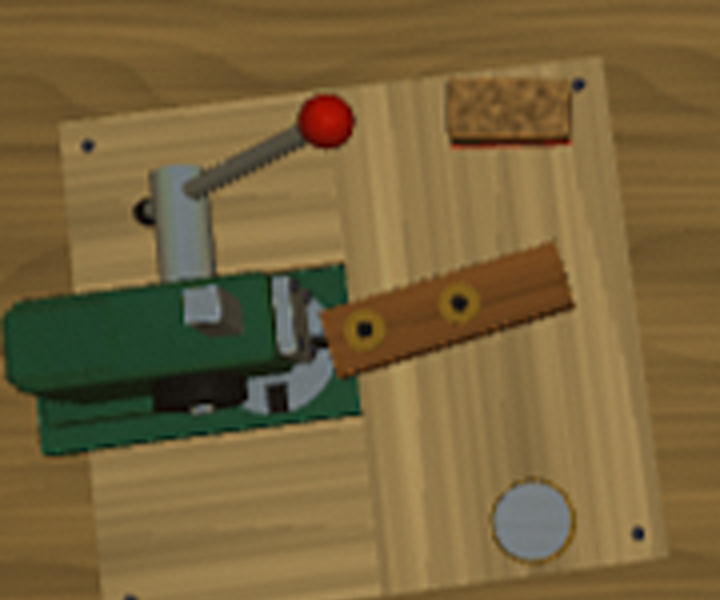

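View pics/scenez.png

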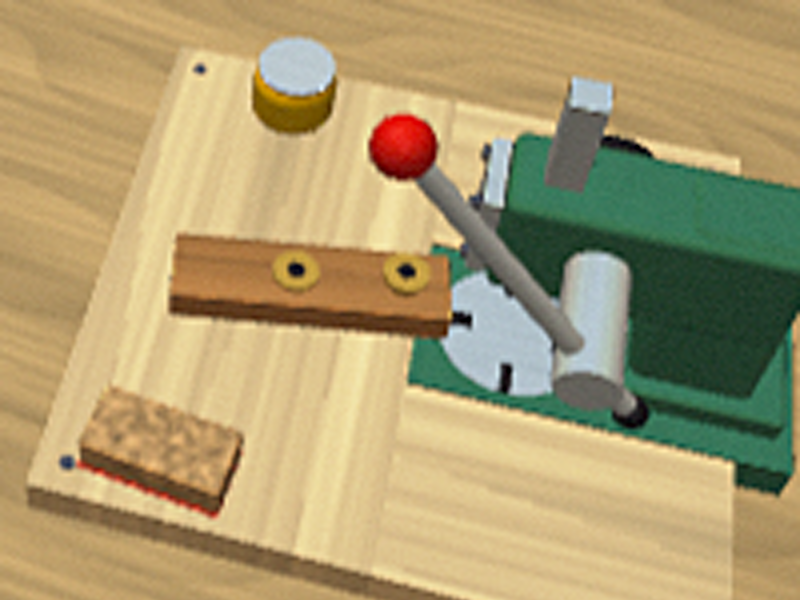

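The zoomed top crop gives plywood corners (60,124), (602,58) and (667,556), the proud bush at (365,330) and the seated bush at (458,303). In the scene crop the bushes are at (407,272) and (297,270). The proud bush is the one nearer the press, and the jig is still outside the ram.

```bash
python3 - <<'E'
from h import *
T=load("top0");S=load("scene0")
ct=lambda U,V:((U+.5)/4-.5+90,(V+.5)/4-.5+110)
cs=lambda U,V:((U+.5)/4-.5+230,(V+.5)/4-.5+170)
pts=[((60,124),(140,-190)),((602,58),(-270,-190)),((667,556),(-270,190))]
W=[onz(T,*ct(*p),30)[:2] for p,_ in pts];P=[q for _,q in pts]
W+=[onz(S,*cs(*p),30)[:2] for p,_ in [((183,48),0),((28,488),0)]];P+=[(-270,190),(-270,-190)]
k=np.array([648.6,89.9]);W+=[k]*3;P+=[(-92,-95)]*3
W=np.array(W);P=np.array(P,float)
wm,pm=W.mean(0),P.mean(0);U,s,Vt=np.linalg.svd((P-pm).T@(W-wm));R=(U@np.diag([1,np.linalg.det(U@Vt)])@Vt).T
t=wm-R@pm;a=np.arctan2(R[1,0],R[0,0]);print("press",t,a);print("res",np.round(W-(P@R.T+t),1).tolist())
inv=lambda w:R.T@(np.array(w)[:2]-t)
bt=tri(T,ct(365,330),S,cs(407,272));st=tri(T,ct(458,303),S,cs(297,270));print("proud",bt,"seated",st)
b=onz(T,*ct(365,330),68)[:2];b2=onz(S,*cs(407,272),68)[:2];s1=onz(T,*ct(458,303),59)[:2];s2=onz(S,*cs(297,270),59)[:2]
print(b,b2,s1,s2)
b=(b+b2)/2;s1=(s1+s2)/2;d=b-s1;print("dist",np.linalg.norm(d),"yaw",np.arctan2(d[1],d[0]),"rel",np.arctan2(d[1],d[0])-a,"bush in press",inv(b),inv(s1))
tin=onz(T,*ct(533,521),75);print("tin",tin,inv(tin))
print("block press",inv(onz(T,*ct(510,108),58)))
# jig end corners top z=55
for p in((320,311),(343,378),(555,243),(574,305)):print(inv(onz(T,*ct(*p),55)),onz(T,*ct(*p),55))
# foot of ram target check
for p in((0,0),):print("ram px",proj(T,[*t,79]),proj(S,[*t,79]))
E
```

```text
press [544.03614279 171.93921863] 1.680899937807304
res [[-1.9, -1.2], [-3.0, -0.7], [-0.8, 1.0], [2.9, 2.3], [2.7, 1.6], [0.0, -1.0], [0.0, -1.0], [0.0, -1.0]]
proud [550.71748873  98.34277821  64.41464894] seated [570.22134073  31.66449538  56.63166528]
[550.18735086  98.15601073] [553.45957946  98.25084097] [569.74400166  32.0012538 ] [572.05695263  31.45781219]
dist 69.15714581523228 yaw 1.8502704280682565 rel 0.16937049026095252 bush in press [-74.14498279   0.36201573] [-142.31256409  -11.29524281]
tin [410.69809308 -20.84882857  75.        ] [-176.96930504  153.71444864]
block press [-197.12862135 -149.91374363]
[-41.66475399 -17.99873744] [566.50406952 132.50448086  55.        ]
[-52.80749826  32.84829755] [517.1893067 115.8420715  55.       ]
[-217.29211304  -45.68784616] [613.32367279 -39.01689022  55.        ]
[-225.24736053    1.68511   ] [567.11170604 -52.12936775  55.        ]
ram px [154.34080683 194.31488123] [361.69832716 241.32583757]
```

Call:
jog_arm(
  series=[
    [0.4, 0.5, 0, 0, 0, 0.15, 0],
    [0.76, 0.97, 0, 0, 0, 0.3, 0],
    [0.76, 0.97, 0, 0, 0, 0.3, 0],
    [0.76, 0.97, 0, 0, 0, 0.3, 0],
    [0.76, 0.97, 0, 0, 0, 0.3, 0],
  ],
)

```text
clock: 0.52
eef_pos: [317.4, -382.9, 213.5]
eef_rot: [-3.141, -0.001, 0.901]
wrist_force: [-0.3, -0.4, 0.6]
finger_gap: 94.2
finger_force: 0.0
```

Call:
jog_arm(
  series=[
    [0.4, 0.5, 0, 0, 0, 0.15, 0],
    [0.76, 0.97, 0, 0, 0, 0.3, 0],
    [0.76, 0.97, 0, 0, 0, 0.3, 0],
    [0.76, 0.97, 0, 0, 0, 0.3, 0],
    [0.76, 0.97, 0, 0, 0, 0.3, 0],
  ],
)

```text
clock: 0.93
eef_pos: [408.3, -266.9, 213.3]
eef_rot: [-3.141, -0.001, 1.371]
wrist_force: [-0.2, -0.2, -0.2]
finger_gap: 94.1
finger_force: 0.0
```

Call:
jog_arm(
  series=[
    [0.4, 0.5, 0, 0, 0, 0.15, 0],
    [0.76, 0.97, 0, 0, 0, 0.31, 0],
    [0.76, 0.97, 0, 0, 0, 0.31, 0],
    [0.76, 0.97, 0, 0, 0, 0.31, 0],
    [0.76, 0.97, 0, 0, 0, 0.31, 0],
  ],
)

```text
clock: 1.35
eef_pos: [499.3, -150.8, 213.0]
eef_rot: [-3.141, -0.001, 1.857]
wrist_force: [-0.8, -0.1, -0.1]
finger_gap: 94.3
finger_force: 0.0
```

Call:
jog_arm(
  series=[
    [0.3, 0.4, 0, 0, 0, 0, 0],
    [0.77, 0.97, -0.5, 0, 0, 0, 0],
    [0.77, 0.97, -0.8, 0, 0, 0, 0],
    [0.77, 0.97, -0.8, 0, 0, 0, 0],
    [0.77, 0.97, -0.8, 0, 0, 0, 0],
    [0.77, 0.97, -0.8, 0, 0, 0, 0],
    [0.77, 0.97, -0.8, 0, 0, 0, 0],
  ],
)

```text
clock: 1.93
eef_pos: [589.7, -37.6, 116.7]
eef_rot: [-3.14, -0.001, 1.847]
wrist_force: [-0.1, -1.1, 0.9]
finger_gap: 93.7
finger_force: 0.0
```

Call:
jog_arm(
  series=[
    [0, 0, -0.3, 0, 0, 0, 0],
    [0, 0, -0.5, 0, 0, 0, 0],
    [0, 0, -0.6, 0, 0, 0, 0],
    [0, 0, -0.64, 0, 0, 0, 0],
    [0, 0, -0.64, 0, 0, 0, 0],
    [0, 0, -0.64, 0, 0, 0, 0],
  ],
)

```text
clock: 2.43
eef_pos: [590.9, -37.3, 42.4]
eef_rot: [3.14, 0.001, 1.848]
wrist_force: [0.7, 0.2, 1.0]
finger_gap: 94.1
finger_force: 0.0
```

Call:
jog_arm(
  series=[
    [0, 0, 0, 0, 0, 0, 0.2],
    [0, 0, 0, 0, 0, 0, 0.4],
    [0, 0, 0, 0, 0, 0, 1],
    [0, 0, 0, 0, 0, 0, 1],
    [0, 0, 0, 0, 0, 0, 1],
    [0, 0, 0, 0, 0, 0, 1],
    [0, 0, 0, 0, 0, 0, 1],
    [0, 0, 0, 0, 0, 0, 1],
  ],
  grip_force=15,
)

```text
clock: 3.1
eef_pos: [590.2, -36.6, 40.7]
eef_rot: [-3.142, 0.0, 1.849]
wrist_force: [-0.4, 0.0, 0.8]
finger_gap: 50.0
finger_force: 15.0
```

```bash
python3 - <<'E'
from h import *
T=snap("top","top1");S=snap("scene","scene1")
k=cv2.resize(S["frame"][120:340,220:440],None,fx=2.6,fy=2.6,interpolation=cv2.INTER_CUBIC)
cv2.imwrite("pics/s1.png",k[:,:,::-1]);s=manip.read_state();print(s["eef_pos"],s["eef_rot"],s["finger_gap"],s["finger_force"])
E
```

```text
[590.15645542 -36.59756971  40.65540129] [-3.14151858e+00  5.03135141e-06  1.84937649e+00] 50.07703344487678 15.001414865255356
```

View pics/s1.png

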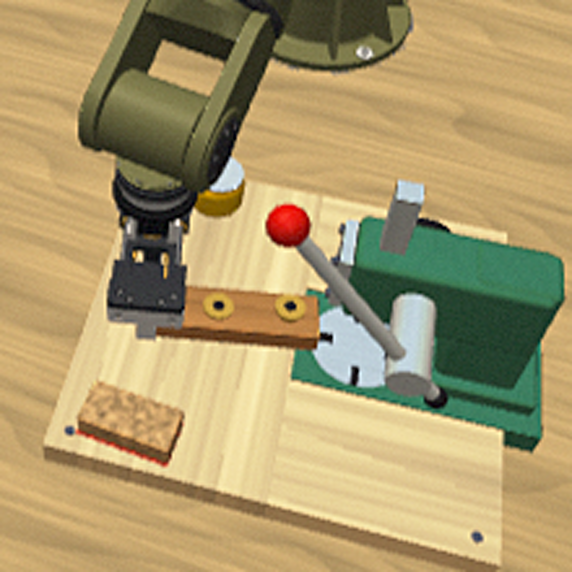

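The fingers hold the jig (gap 50.0 mm), it lies flat, and the gripper body is low. I'll slide it toward the press with a slight turn.

Call:
jog_arm(
  series=[
    [-0.04, 0.06, 0, 0, 0, -0.02, 1],
    [-0.08, 0.13, 0, 0, 0, -0.04, 1],
    [-0.12, 0.19, 0, 0, 0, -0.06, 1],
    [-0.16, 0.26, 0, 0, 0, -0.08, 1],
    [-0.2, 0.32, 0, 0, 0, -0.1, 1],
    [-0.24, 0.38, 0, 0, 0, -0.12, 1],
    [-0.26, 0.42, 0, 0, 0, -0.14, 1],
    [-0.26, 0.42, 0, 0, 0, -0.159, 1],
  ],
)

```text
clock: 3.87
eef_pos: [558.4, 14.5, 40.7]
eef_rot: [-3.141, -0.0, 1.599]
wrist_force: [-2.6, -0.2, -0.0]
finger_gap: 50.0
finger_force: 15.0
```

Call:
jog_arm(
  series=[
    [-0.03, 0.04, 0, 0, 0, 0, 1],
    [-0.06, 0.09, 0, 0, 0, 0, 1],
    [-0.09, 0.145, 0, 0, 0, 0, 1],
    [-0.09, 0.145, 0, 0, 0, 0, 1],
    [-0.09, 0.145, 0, 0, 0, 0, 1],
    [-0.09, 0.145, 0, 0, 0, 0, 1],
  ],
)

```text
clock: 4.37
eef_pos: [548.0, 31.5, 40.6]
eef_rot: [-3.141, -0.0, 1.6]
wrist_force: [-1.2, 3.3, 1.3]
finger_gap: 49.8
finger_force: 15.0
```

```bash
python3 - <<'E'
from h import *
T=snap("top","top2");S=snap("scene","scene2")
k=cv2.resize(S["frame"][180:290,270:420],None,fx=5,fy=5,interpolation=cv2.INTER_CUBIC)
cv2.imwrite("pics/s2.png",k[:,:,::-1]);s=manip.read_state();print(s["eef_pos"],s["eef_rot"],s["finger_gap"],s["finger_force"],s["wrist_force"])
d=np.array([np.cos(s["eef_rot"][2]),np.sin(s["eef_rot"][2])]);print(s["eef_pos"][:2]+140.2*d)
E
```

```text
[548.11818673  31.28460655  40.65784243] [-3.14135026e+00 -2.70841478e-04  1.59971164e+00] 49.89082231416904 15.004263818264008 [-1.95744268  2.5208051   1.95565203]
[544.06482529 171.42600037]
```

View pics/s2.png

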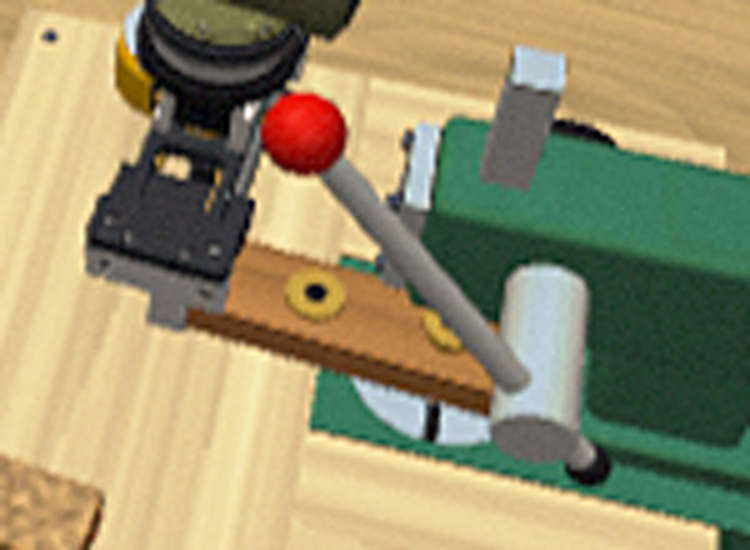

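The seated bush is at crop (316,293), the proud bush is partly hidden behind the lever at about (450,328), and the gripper is clear of the knob. As an independent check I'll triangulate the ram's top face, which stands above the head, and compare the bush positions.

```bash
python3 - <<'E'
from h import *
T=load("top0");S=load("scene0");S2=load("scene2")
ct=lambda U,V:((U+.5)/4-.5+90,(V+.5)/4-.5+110)
cs=lambda U,V:((U+.5)/4-.5+230,(V+.5)/4-.5+170)
r=tri(T,ct(203,305),S,cs(591,95));print("ramtop",r)
for c,p in((T,ct(203,305)),(S,cs(591,95))):print(onz(c,*p,r[2]), "reproj", proj(c,r)-p)
c2=lambda U,V:((U+.5)/5-.5+270,(V+.5)/5-.5+180)
print("seated via scene",onz(S2,*c2(316,293),59), "expected",544.06+70*.0289,171.4-70)
# proud bush projected crop location
p=(proj(S2,[544.1,171.4,68])-[270,180]+.5)*5;print("proud expected crop px",p)
E
```

```text
ramtop [542.95528373 171.05848903 257.67266639]
[542.91192601 171.3983818  257.67266639] reproj [ 0.13953646 -0.02030912]
[543.07256918 170.7306457  257.67266639] reproj [0.16275007 0.00492229]
seated via scene [547.17341522 101.61558849  59.        ] expected 546.083 101.4
proud expected crop px [455.64107156 321.41050279]
```

The ram axis is at (543.0, 171.1) and the bush at (544.1, 171.4), about 1 mm apart. I'll release, lift a little, back away along -y, then rise toward the knob.

Call:
jog_arm(
  series=[
    [0, 0, 0, 0, 0, 0, 0.3],
    [0, 0, 0, 0, 0, 0, 0.2],
    [0, 0, 0, 0, 0, 0, 0.2],
    [0, 0, 0, 0, 0, 0, 0.2],
    [0, 0, 0.2, 0, 0, 0, 0.2],
    [0, 0, 0.4, 0, 0, 0, 0.2],
    [0, -0.2, 0.4, 0, 0, 0, 0.2],
    [0, -0.4, 0.4, 0, 0, 0, 0.2],
  ],
)

```text
clock: 5.13
eef_pos: [548.9, -16.9, 90.1]
eef_rot: [3.139, 0.0, 1.601]
wrist_force: [-0.3, 0.2, -0.5]
finger_gap: 75.5
finger_force: 0.0
```

```bash
python3 - <<'E'
from h import *
S=snap("scene","scene3");s=manip.read_state();print(s["eef_pos"],s["eef_rot"],s["finger_gap"],s["wrist_force"])
a,b=load("scene2")["frame"],S["frame"]
# seated bush dark hole position before/after
for n in("scene2","scene3"):
    f=load(n)["frame"][225:250,320:348];g=cv2.cvtColor(f,cv2.COLOR_RGB2GRAY).astype(float);w=np.clip(60-g,0,None);yy,xx=np.mgrid[225:250,320:348];print(n,(w*xx).sum()/w.sum(),(w*yy).sum()/w.sum())
E
```

```text
[548.46488725 -20.7760977   89.36984777] [3.14016351e+00 1.06128017e-03 1.59869508e+00] 75.09221951973437 [-0.28401246 -3.96933091  0.06706624]
scene2 332.0366748166259 238.91687041564794
scene3 331.7799511002445 239.31295843520783
```

Call:
jog_arm(
  series=[
    [0, -0.1, 0.3, 0, 0, 0.052, 0.2],
    [0, -0.1, 0.6, 0, 0, 0.052, 0.2],
    [0, -0.1, 1, 0, 0, 0.052, 0.2],
    [0, -0.1, 1, 0, 0, 0.052, 0.2],
  ],
)

```text
clock: 5.52
eef_pos: [550.1, -29.3, 215.5]
eef_rot: [3.133, 0.002, 1.681]
wrist_force: [0.3, 0.1, 0.8]
finger_gap: 75.1
finger_force: 0.0
```

Call:
jog_arm(
  series=[
    [0, 0, 0.3, 0, 0, 0, 0.2],
    [0, 0, 0.6, 0, 0, 0, 0.2],
    [0, 0, 1, 0, 0, 0, 0.2],
    [0, 0, 1, 0, 0, 0, 0.2],
    [0, 0, 1, 0, 0, 0, 0.2],
  ],
)

```text
clock: 5.93
eef_pos: [548.8, -28.9, 331.3]
eef_rot: [3.137, 0.001, 1.681]
wrist_force: [0.5, 0.4, -1.0]
finger_gap: 75.2
finger_force: 0.0
```

Call:
jog_arm(
  series=[
    [0, 0, 0.2, 0, 0, 0, 0.2],
    [0.3, 0.3, 0.3, 0, 0, 0, 0.2],
    [0.6, 0.6, 0.3, 0, 0, 0, 0.2],
    [0.82, 0.9, 0.3, 0, 0, 0, 0.2],
    [0.82, 0.98, 0.3, 0, 0, 0, 0.2],
    [0.82, 0.98, 0.3, 0, 0, 0, 0.2],
    [0.82, 0.98, 0.3, 0, 0, 0, 0.2],
    [0.82, 0.98, 0.3, 0, 0, 0, 0.2],
  ],
)

```text
clock: 6.6
eef_pos: [646.4, 88.3, 363.1]
eef_rot: [-3.14, 0.0, 1.681]
wrist_force: [1.1, -0.3, 0.6]
finger_gap: 75.1
finger_force: 0.0
```

Call:
jog_arm(
  series=[
    [0.018, 0.013, -0.2, 0, 0, 0, 0.2],
    [0.018, 0.013, -0.4, 0, 0, 0, 0.2],
    [0.018, 0.013, -0.55, 0, 0, 0, 0.2],
    [0.018, 0.013, -0.65, 0, 0, 0, 0.2],
    [0.018, 0.013, -0.65, 0, 0, 0, 0.2],
    [0.018, 0.013, -0.65, 0, 0, 0, 0.2],
  ],
)

```text
clock: 7.1
eef_pos: [648.4, 89.3, 286.9]
eef_rot: [-3.141, 0.0, 1.68]
wrist_force: [0.4, -1.0, 1.0]
finger_gap: 75.3
finger_force: 0.0
```

Call:
jog_arm(
  series=[
    [0, 0, 0, 0, 0, 0, 0.4],
    [0, 0, 0, 0, 0, 0, 0.6],
    [0, 0, 0, 0, 0, 0, 1],
    [0, 0, 0, 0, 0, 0, 1],
    [0, 0, 0, 0, 0, 0, 1],
    [0, 0, 0, 0, 0, 0, 1],
    [0, 0, 0, 0, 0, 0, 1],
  ],
  grip_force=40,
)

```text
clock: 7.68
eef_pos: [648.3, 90.3, 286.7]
eef_rot: [-3.14, 0.0, 1.681]
wrist_force: [-8.4, -1.2, 3.8]
finger_gap: 32.6
finger_force: 40.1
```

```bash
python3 - <<'E'
from h import *
s=manip.read_state();print(s["clock"],s["eef_pos"],s["finger_gap"],s["finger_force"],s["wrist_force"])
u=np.array([np.cos(1.681),np.sin(1.681)])
def k(q):return np.array([*(u*(30-190*np.cos(.873-q))),150+190*np.sin(.873-q)])
for q in(.1,.2,.3,.4,.5,.6,.7,.76,.8,.83):print(q,np.round((k(q)-k(0))/120,3),"step mm",np.round(k(q)-k(0),1))
E
```

```text
7.6833 [648.2922959   90.29997003 286.66874449] 32.59790048147618 40.062514543533325 [-8.41879844 -1.22404816  3.78941226]
0.1 [ 0.013 -0.115 -0.108] step mm [  1.5 -13.8 -12.9]
0.2 [ 0.024 -0.219 -0.226] step mm [  2.9 -26.3 -27.2]
0.3 [ 0.034 -0.311 -0.355] step mm [  4.1 -37.3 -42.6]
0.4 [ 0.043 -0.39  -0.492] step mm [  5.2 -46.8 -59. ]
0.5 [ 0.05  -0.454 -0.636] step mm [  6.  -54.5 -76.4]
0.6 [ 0.056 -0.504 -0.786] step mm [  6.7 -60.5 -94.4]
0.7 [ 0.06  -0.539 -0.941] step mm [   7.2  -64.7 -112.9]
0.76 [ 0.061 -0.553 -1.035] step mm [   7.3  -66.3 -124.2]
0.8 [ 0.062 -0.558 -1.098] step mm [   7.4  -67.  -131.7]
0.83 [ 0.062 -0.561 -1.145] step mm [   7.5  -67.3 -137.4]
```

Call:
jog_arm(
  series=[
    [0, -0.06, -0.055, 0, 0, 0, 1],
    [0.003, -0.115, -0.108, 0, 0, 0, 1],
    [0.01, -0.168, -0.166, 0, 0, 0, 1],
    [0.014, -0.219, -0.226, 0, 0, 0, 1],
    [0.02, -0.266, -0.289, 0, 0, 0, 1],
    [0.024, -0.311, -0.355, 0, 0, 0, 1],
    [0.024, -0.311, -0.355, 0, 0, 0, 1],
  ],
)

```text
clock: 8.27
eef_pos: [652.4, 51.3, 243.0]
eef_rot: [3.14, 0.001, 1.68]
wrist_force: [6.9, -0.0, 6.1]
finger_gap: 32.5
finger_force: 40.0
```

Call:
jog_arm(
  series=[
    [0.009, -0.04, -0.067, 0, 0, 0, 1],
    [0.013, -0.079, -0.137, 0, 0, 0, 1],
    [0.017, -0.112, -0.208, 0, 0, 0, 1],
    [0.02, -0.143, -0.281, 0, 0, 0, 1],
    [0.023, -0.169, -0.356, 0, 0, 0, 1],
    [0.026, -0.193, -0.431, 0, 0, 0, 1],
    [0.028, -0.212, -0.508, 0, 0, 0, 1],
    [0.028, -0.212, -0.508, 0, 0, 0, 1],
  ],
)

```text
clock: 8.93
eef_pos: [655.3, 26.0, 182.4]
eef_rot: [3.141, 0.001, 1.68]
wrist_force: [0.4, -2.9, 8.9]
finger_gap: 32.6
finger_force: 40.0
```

```bash
python3 - <<'E'
from h import *
s=manip.read_state();print(s["clock"],s["eef_pos"],s["finger_gap"],s["finger_force"],s["wrist_force"],s["qd"])
S=snap("scene","scene4");h=cv2.cvtColor(S["frame"],cv2.COLOR_RGB2HSV);m=cv2.inRange(h,(0,180,90),(6,255,255));m[:190]=0;m[:,:250]=0
k=cv2.resize(S["frame"][180:290,270:420],None,fx=5,fy=5,interpolation=cv2.INTER_CUBIC);cv2.imwrite("pics/s4.png",k[:,:,::-1])
E
```

```text
8.9333 [655.27634349  25.99680255 182.44644357] 32.58185012128868 40.00214695930481 [ 0.40571517 -2.94535244  8.89151556] [ 0.00411641 -0.01104789 -0.01986273  0.0027669   0.03042624  0.00504488]
```

View pics/s4.png

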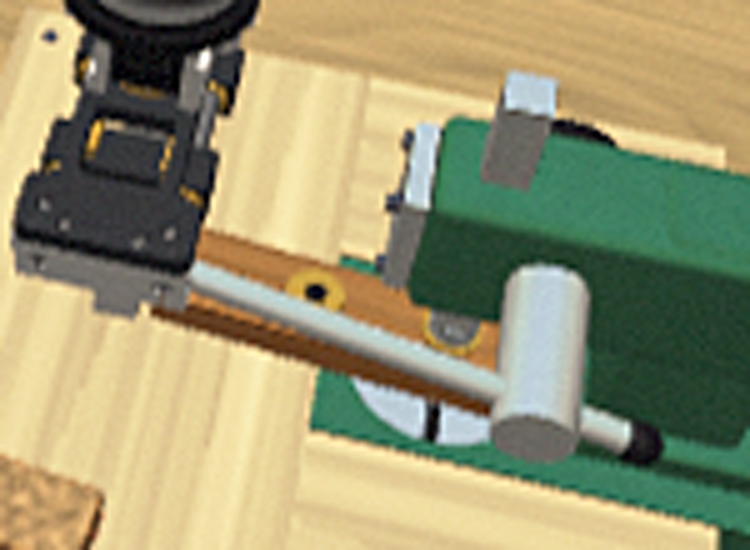

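The ram's foot sits concentric on the proud bush at crop (453,328), and the lever is about three quarters of the way down. I'll continue in finer steps.

Call:
jog_arm(
  series=[
    [0.001, -0.008, -0.04, 0, 0, 0, 1],
    [0.002, -0.016, -0.078, 0, 0, 0, 1],
    [0.003, -0.023, -0.125, 0, 0, 0, 1],
    [0.003, -0.03, -0.172, 0, 0, 0, 1],
    [0.003, -0.033, -0.204, 0, 0, 0, 1],
    [0.003, -0.033, -0.204, 0, 0, 0, 1],
  ],
)

```text
clock: 9.48
eef_pos: [655.7, 22.3, 158.9]
eef_rot: [3.14, 0.001, 1.68]
wrist_force: [-1.3, -3.1, 9.9]
finger_gap: 32.5
finger_force: 40.0
```

Call:
jog_arm(
  series=[
    [0, -0.001, -0.01, 0, 0, 0, 1],
    [0, -0.002, -0.02, 0, 0, 0, 1],
    [0, -0.003, -0.03, 0, 0, 0, 1],
    [0, -0.003, -0.03, 0, 0, 0, 1],
  ],
)

```text
clock: 9.82
eef_pos: [655.7, 22.0, 156.0]
eef_rot: [3.14, 0.001, 1.68]
wrist_force: [-0.4, -2.7, 11.9]
finger_gap: 32.4
finger_force: 40.0
```

Call:
jog_arm(
  series=[
    [0, -0.001, -0.008, 0, 0, 0, 1],
    [0, -0.001, -0.016, 0, 0, 0, 1],
    [0, -0.001, -0.016, 0, 0, 0, 1],
    [0, -0.001, -0.016, 0, 0, 0, 1],
  ],
)

```text
clock: 10.15
eef_pos: [655.8, 21.9, 154.2]
eef_rot: [3.14, 0.001, 1.68]
wrist_force: [-1.4, -3.8, 10.5]
finger_gap: 32.5
finger_force: 40.0
```

Call:
jog_arm(
  series=[
    [0, 0, -0.008, 0, 0, 0, 1],
    [0, 0, -0.016, 0, 0, 0, 1],
    [0, 0, -0.016, 0, 0, 0, 1],
    [0, 0, -0.016, 0, 0, 0, 1],
  ],
)

```text
clock: 10.48
eef_pos: [655.8, 21.8, 152.2]
eef_rot: [3.14, 0.001, 1.68]
wrist_force: [-0.9, -4.4, 10.1]
finger_gap: 32.5
finger_force: 40.0
```

Call:
jog_arm(
  series=[
    [0, 0, -0.008, 0, 0, 0, 1],
    [0, 0, -0.008, 0, 0, 0, 1],
    [0, 0, -0.008, 0, 0, 0, 1],
    [0, 0, -0.008, 0, 0, 0, 1],
  ],
)

```text
clock: 10.82
eef_pos: [655.8, 21.7, 151.3]
eef_rot: [3.14, 0.001, 1.68]
wrist_force: [-1.2, -3.8, 12.3]
finger_gap: 32.2
finger_force: 40.0
```

Call:
jog_arm(
  series=[
    [0, 0, -0.008, 0, 0, 0, 1],
    [0, 0, -0.008, 0, 0, 0, 1],
    [0, 0, -0.008, 0, 0, 0, 1],
    [0, 0, -0.008, 0, 0, 0, 1],
  ],
)

```text
clock: 11.15
eef_pos: [655.8, 21.7, 150.4]
eef_rot: [3.14, 0.001, 1.68]
wrist_force: [-0.9, -2.7, 10.7]
finger_gap: 32.6
finger_force: 40.0
```

Call:
jog_arm(
  series=[
    [0, 0, -0.004, 0, 0, 0, 1],
    [0, 0, -0.004, 0, 0, 0, 1],
    [0, 0, -0.004, 0, 0, 0, 1],
    [0, 0, -0.004, 0, 0, 0, 1],
  ],
)

```text
clock: 11.48
eef_pos: [655.8, 21.7, 150.1]
eef_rot: [3.139, 0.002, 1.68]
wrist_force: [-1.5, -4.7, 12.9]
finger_gap: 32.1
finger_force: 40.0
```

Call:
jog_arm(
  series=[
    [0, 0, -0.006, 0, 0, 0, 1],
    [0, 0, -0.006, 0, 0, 0, 1],
    [0, 0, -0.006, 0, 0, 0, 1],
    [0, 0, -0.006, 0, 0, 0, 1],
  ],
)

```text
clock: 11.82
eef_pos: [655.8, 21.7, 149.5]
eef_rot: [3.139, 0.002, 1.68]
wrist_force: [-1.9, -4.4, 14.3]
finger_gap: 32.6
finger_force: 40.0
```

Call:
jog_arm(
  series=[
    [0, 0, -0.006, 0, 0, 0, 1],
    [0, 0, -0.006, 0, 0, 0, 1],
    [0, 0, -0.006, 0, 0, 0, 1],
    [0, 0, -0.006, 0, 0, 0, 1],
  ],
)

```text
clock: 12.15
eef_pos: [655.8, 21.6, 149.0]
eef_rot: [3.139, 0.002, 1.68]
wrist_force: [-2.4, -4.4, 15.1]
finger_gap: 32.2
finger_force: 40.0
```

Call:
jog_arm(
  series=[
    [0, 0, -0.008, 0, 0, 0, 1],
    [0, 0, -0.008, 0, 0, 0, 1],
    [0, 0, -0.008, 0, 0, 0, 1],
    [0, 0, -0.008, 0, 0, 0, 1],
  ],
)

```text
clock: 12.48
eef_pos: [655.8, 21.6, 148.2]
eef_rot: [3.139, 0.002, 1.68]
wrist_force: [-4.4, -4.5, 16.2]
finger_gap: 31.9
finger_force: 40.0
```

Call:
jog_arm(
  series=[
    [0, 0, -0.008, 0, 0, 0, 1],
    [0, 0, -0.008, 0, 0, 0, 1],
    [0, 0, -0.008, 0, 0, 0, 1],
    [0, 0, -0.008, 0, 0, 0, 1],
    [0, 0, -0.008, 0, 0, 0, 1],
    [0, 0, -0.008, 0, 0, 0, 1],
  ],
)

```text
clock: 12.98
eef_pos: [655.9, 21.6, 147.4]
eef_rot: [3.139, 0.002, 1.68]
wrist_force: [-4.8, -5.3, 18.2]
finger_gap: 32.6
finger_force: 40.0
```

```bash
python3 - <<'E'
from h import *
S=snap("scene","scene5");s=manip.read_state();print(s["clock"],s["eef_pos"],s["wrist_force"],s["moment"])
k=cv2.resize(S["frame"][180:290,270:420],None,fx=5,fy=5,interpolation=cv2.INTER_CUBIC);cv2.imwrite("pics/s5.png",k[:,:,::-1])
E
```

```text
13.0333 [655.86564988  21.5729524  147.44119179] [-4.75559569 -4.70247972 18.37750922] [-0.69791579  0.78831004 -0.0230459 ]
```

View pics/s5.png

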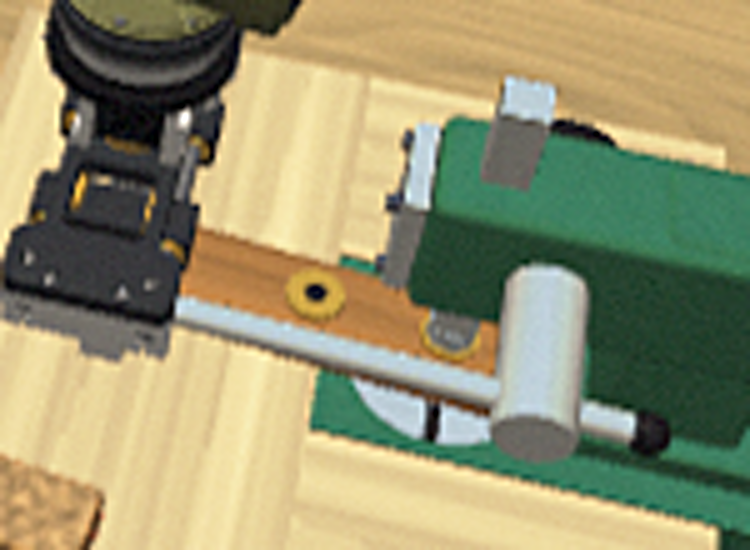

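The ram's foot is down on the bush at crop (450,330), with the flange looking flat on the wood. The lever is near level and the seated bush is unmoved at (316,293). I'll check the ram's drop numerically from its top's vertical pixel shift.

```bash
python3 - <<'E'
from h import *
def top(n):
    c=load(n);f=c["frame"][185:225,360:392].astype(int)
    m=((f.min(2)>165)).astype(np.uint8);nn,l,s,ce=cv2.connectedComponentsWithStats(m);i=1+np.argmax(s[1:,4]);return c,ce[i]+[360,185],s[i,4]
c,p0,n0=top("scene0")
for n in("scene2","scene4","scene5"):
    c,p,k=top(n);z=min(np.linspace(200,270,1401),key=lambda z:np.linalg.norm(proj(c,[543,171.1,z])-proj(c,[543,171.1,257.7])-(p-p0)));print(n,p-p0,k,n0,"drop",257.7-z)
s=manip.read_state();print(s["clock"],s["eef_pos"],s["wrist_force"],s["qd"].round(4))
E
```

```text
scene2 [0.09541063 0.16485507] 72 69 drop 0.39999999999997726
scene4 [-1.81681159  5.11652174] 75 69 drop 16.94999999999999
scene5 [-1.96347826  6.38318841] 75 69 drop 20.899999999999977
13.0333 [655.86564988  21.5729524  147.44119179] [-4.75559569 -4.70247972 18.37750922] [ 0.0019 -0.0026  0.0001 -0.0004 -0.0005  0.0009]
```

Call:
jog_arm(
  series=[
    [0, 0, 0, 0, 0, 0, 1],
    [0, 0, 0, 0, 0, 0, 1],
    [0, 0, 0, 0, 0, 0, 1],
    [0, 0, 0, 0, 0, 0, 1],
    [0, 0, 0, 0, 0, 0, 1],
    [0, 0, 0, 0, 0, 0, 1],
    [0, 0, 0, 0, 0, 0, 1],
    [0, 0, 0, 0, 0, 0, 1],
  ],
)

```text
clock: 13.7
eef_pos: [655.9, 21.6, 147.4]
eef_rot: [3.139, 0.002, 1.68]
wrist_force: [-4.5, -3.7, 18.3]
finger_gap: 32.8
finger_force: 40.0
```

The ram has dropped about 20.5 mm (20 mm puts the bush home), and the pull is steady at about 18 N. Handing in.

```bash
python3 -c "
from cell import manip
print(manip.sign_off())"
```

```text
the job is handed in; nothing more can be done
None
```

I handed the job in with the bush pressed home under the ram (20.5 mm of ram travel seen in the pictures, about 20 needed) and the lever held down with a steady pull of about 18 N; no verdict was returned.

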